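# Bring the dropper bottle round and point it out

## Robot

A 7-joint arm with a two-finger parallel gripper is mounted at the origin on the work surface. World frame = base frame: x ahead of the robot, y to its left, z up, the work surface at z = 0. Lengths are in mm, angles in rad, forces in N, time in s.
With the tool pointing down it reaches from about 400 to 875 mm from the base axis. Payload 6.5 kg.
Tool frame: the origin (TCP) lies between the finger pads, 19 mm behind the fingertips; this is the grasp point; z points along the fingers, y is the line along which they close (so a half turn about z gives the same grasp; the last joint's range is limited). The gripper opens to 88 mm and grips with 3 to 60 N. Pads are 18 mm wide; open, the fingers measure 123 mm over their backs; the gripper's body (75 mm by 187 mm) begins 45 mm behind the grasp point.
Start: joints at [-1.309, 0.536, -0.004, 1.538, 0.003, 1.067, -0.071], TCP at [209.269, 615.383, 257.416] pointing down, gripper open.
Joint ranges: [-2.7, 2.7], [-0.37, 2.16], [-1.27, 1.26], [0.24, 2.4], [-1.31, 4.45], [0.19, 1.91], [-2.76, 2.76]. Speed limits (rad/s): [2.39, 2.39, 3.14, 3.14, 3.14, 3.14, 3.14].

## Interface

Orientations are given as a rotation vector (axis times angle).
In Python, from workcell import arm gives the robot as it stands. The module is installed in compiled form; this text tells all that it offers.
- The arm moves only by the tool carry_out, never from a script. Its arguments are lists of equal length, an entry for each row: "rot": the turn, a rotation vector about the tool's x, y, z in rad, a list of three; "offset": the shift along the tool's x, y, z in m, a list of three; "claw": the opening, from -1 (shut) to 1 (fully open). In form: {"rot": [[wx, wy, wz], ...], "offset": [[dx, dy, dz], ...], "claw": [claw, ...]}. A call has 1 to 12 rows; each row is the pose to reach, as a shift and turn from the pose commanded when the call began, along the tool's axes at that moment; what a row does not reach only later rows make up. A row lasts 1/12 s, in which the tool goes at most 41.7 mm and 7.16 degrees, less where a joint would pass 70% of its speed; a pose out of reach is approached as far as the arm can. A call with a gripper value outside its range is refused whole. The fingers move at their own pace and stop on an object; the grip force is fixed at half the most. Time passes only in rows, so rows that repeat a pose let the fingers close. It gives the time, the measured TCP pose, the force, the opening and the grip force at its end, in the units of the state.
- arm.sense(): the state, without advancing time (a new reading comes with each control period).
- arm.read_camera(name): name is "scene" or "top" or "wrist"; returns (picture, depth): 480x640x3 uint8, red, green, blue; 480x640 float32, mm along the optical axis (not along the pixel's ray), 0 where there is no reading.
- arm.get_calibration(name): a dict with "camera_matrix" (3x3 intrinsics, pixels), "dist" ([k1, k2, p1, p2, k3] as OpenCV has them; the pictures are not rectified), "view" (4x4, takes a point from world to camera coordinates). Camera axes: x right, y up, looking along -z (the intrinsics and any distortion apply to the point x, -y, -z); pixel columns grow to the right and rows downward; lengths in mm; the calibration is good to about 2 mm. A picture is of the moment at which its call begins: read the wrist's pose just before it. get_calibration takes no time and is no camera call; for the wrist camera it gives the pose at the moment of the call.
- arm.hand_in(): hands the job in; it is judged then, once.
The state is a dict: "t": time; "qpos": joint angles; "joint_velocities": joint speeds; "tau": joint torques, N m; "ee_pos": TCP position; "ee_rot": TCP orientation; "contact_force": force on the tool from outside, world axes, zero at the start; "wrist_torque": the same for the moment, N m; "width": finger opening in mm; "gripper_force": force on a finger pad.
Only numpy, scipy, OpenCV 4.12 (cv2) and the standard library are available. Lean on these libraries where they do the work, as an engineer would, in place of code of your own. Each camera call takes 0.05 s, during which the arm holds its last target. There are 200 camera calls.

## Task

With the tips or the outside of the fingers, push the orange fin on the grey turntable to swing it round until the amber dropper bottle stands at the green mark on the turntable's base, without pinching the fin. Then point at the bottle's cap: bring the fingertips just above it, centred and without touching it, hold still there for two seconds, and finish still pointing. Do not touch the dropper bottle or the two jars on the turntable, and leave everything else on the tray where it is.

Things in the scene. Friction and masses are not known exactly. Their poses are not given: they have to be found in the camera images.
- turntable_base: Fixed base of the turntable: black disc 170 mm across and 10 mm high, standing on the white tray (z = 0) on which everything stands. Origin under its centre, on the turntable's axis. Its own +x axis runs from the axis to the green mark; z up.
- mark (a point): Centre of the green mark (22 by 26 mm) on the base's grey tongue, 120 mm from the turntable's axis, 11 mm above the tray.
- turntable (a joint): Angle of the grey turntable (disc 200 mm across, its top 21 mm above the tray) in rad: 0 when the dropper bottle is in line with the mark, growing counterclockwise seen from above; stops at -2.4 and 2.4. It starts between 0.8 and 1.8 (bottle counterclockwise from the mark). It turns against light friction (about 1 N at the fin) and stays where it is left.
- fin_top (a point): Middle of the top edge of the upright orange fin, 75 mm from the axis, straight across the axis from the dropper bottle. The fin is a flat plate fixed on the turntable, 34 mm long along the radius, 10 mm thick, 55 mm high; its top is 76 mm above the tray. Pushing a flat side of it turns the turntable. This point turns with the turntable: its x axis points from the fin to the axis.
- fin_left: One half of the orange fin's thickness: the 5 mm with the flat side that faces clockwise (34 x 5 x 55 mm, origin under its centre). Push this side to turn the turntable counterclockwise.
- fin_right: The other half: the 5 mm with the flat side that faces counterclockwise (34 x 5 x 55 mm, origin under its centre). Push this side to turn the turntable clockwise, as the job needs.
- dropper: Small amber glass dropper bottle with a black cap and black rubber teat, 28 mm across, 70 mm tall, held in a black cup (36 mm across, 7 mm high) on the turntable, 65 mm from the axis; it turns with the turntable and cannot come off. Origin at the centre of its underside.
- cap_top (a point): Top centre of the dropper bottle's cap (the tip of its teat, 12 mm across; the black collar below it is 20 mm across), 91 mm above the tray.
- white_jar: White jar, 38 mm across, 42 mm tall, fixed in a cup on the turntable, 66 mm from the axis and 1.5 rad counterclockwise from the dropper bottle; its top is 63 mm above the tray. Origin under its centre.
- blue_jar: Blue jar with white lid, 32 mm across, 38 mm tall, fixed in a cup on the turntable, 66 mm from the axis and 1.5 rad clockwise from the dropper bottle; its top is 59 mm above the tray. Origin under its centre.
- organizer: Loose yellow pill organizer with four lids, 40 x 124 x 24 mm (x, y, z). Origin under its centre.
- pill_box: Loose round aluminium pill box, 54 mm across, 27 mm high. Origin under its centre.
- spare_cap: Loose spare black dropper cap standing on the tray, 22 mm across, 29 mm high; not the one to point at. Origin under its centre.
- mug: Loose blue mug, 76 mm across, 85 mm high, handle on its +y side. Origin under its centre.
- remote: Loose black remote control, 45 x 150 x 18 mm. Origin under its centre.
- glasses_case: Loose brown glasses case, 62 x 160 x 36 mm. Origin under its centre.

How it is judged:
By the outcome, as a careful person would: the job done as asked, in the order asked, and still so for the second after the job is handed in, with the robot touching nothing.
It also fails if it takes over 51 s, if anything falls off the work surface, if the arm or the gripper's body presses on something with over 40 N, if the wrist force passes 120 N, or if a joint passes its speed limit or range.

## Working session

There is one attempt and no reset: what is moved stays moved. The work goes in short steps, Python scripts to look and compute and a tool call to move; the robot and the scene stay as the last step left them, time stands still between calls to the robot, and variables do not carry over. Pictures are saved under pics/ and viewed, at most 11 in all, crops included, and the job is handed in when it is done.

Besides the shell and the picture viewer there is one more tool, called after "Call:" by a JSON object that holds its "name" and its "arguments", one argument or row to a line. carry_out: Moves the arm, as the interface text tells. Its arguments: {"type":"object","properties":{"rot":{"type":"array","items":{"type":"array","items":{"type":"number"}}},"offset":{"type":"array","items":{"type":"array","items":{"type":"number"}}},"claw":{"type":"array","items":{"type":"number"}}},"required":["rot","offset","claw"]}

```bash
mkdir -p pics; cat > h.py <<'E'
import numpy as np, cv2
from workcell import arm
def px2w(cal,u,v,z=None,d=None):
    K=np.array(cal["camera_matrix"],float);D=np.array(cal["dist"],float);V=np.array(cal["view"],float)
    p=cv2.undistortPoints(np.array([[[u,v]]],float),K,D)[0,0]
    ray=np.array([p[0],-p[1],-1.0]);R=V[:3,:3];c=-R.T@V[:3,3];r=R.T@ray
    s=d if d is not None else (z-c[2])/r[2]
    return c+s*r
E
python3 - <<'E'
from h import *
s=arm.sense();print(s)
for n in("top","scene"):
    p,d=arm.read_camera(n);cv2.imwrite(f"pics/{n}0.png",p[:,:,::-1]);np.save(f"{n}0.npy",d)
    print(arm.get_calibration(n))
E
```

```text
{'t': 0.0, 'qpos': array([-1.30923254,  0.53713257, -0.00443562,  1.5388263 ,  0.00257693,
        1.06726739, -0.07120286]), 'joint_velocities': array([ 5.83437385e-04,  7.21504623e-05, -2.18948992e-03,  6.82948045e-04,
        1.03529020e-03, -5.57579002e-04, -9.50280668e-04]), 'tau': array([ 3.03676979e-04, -5.70999420e+01,  9.90922898e-01, -2.51588112e+01,
       -5.61956177e-02,  1.82375405e-02,  1.46120201e-04]), 'ee_pos': array([209.08276312, 614.8728688 , 256.57907893]), 'ee_rot': array([-5.12435955e-01, -3.09934997e+00,  2.54382966e-03]), 'contact_force': array([-0.84223671,  0.30725312,  0.71293172]), 'wrist_torque': array([-0.01631649, -0.02539686,  0.0153061 ]), 'gripper_force': 0.0, 'width': 88.07394543649824}
{'camera_matrix': array([[529.72023129,   0.        , 319.85150104],
       [  0.        , 529.72023129, 238.32798959],
       [  0.        ,   0.        ,   1.        ]]), 'dist': array([-0.15656186,  0.        ,  0.        ,  0.        ,  0.        ]), 'view': array([[-2.15519826e-02, -9.99503238e-01, -2.29954272e-02,
         1.67443585e+01],
       [ 9.91234881e-01, -2.43610398e-02,  1.29845872e-01,
        -5.92050693e+02],
       [-1.30341562e-01, -1.99954336e-02,  9.91267502e-01,
        -1.14070529e+03],
       [ 0.00000000e+00,  0.00000000e+00,  0.00000000e+00,
         1.00000000e+00]])}
{'camera_matrix': array([[487.8170662 ,   0.        , 317.30741893],
       [  0.        , 487.8170662 , 246.05583306],
       [  0.        ,   0.        ,   1.        ]]), 'dist': array([-0.05558409,  0.        ,  0.        ,  0.        ,  0.        ]), 'view': array([[-6.61455075e-01,  7.49547785e-01,  2.55988679e-02,
         3.91268665e+02],
       [-3.83297697e-01, -3.67193639e-01,  8.47497320e-01,
         1.48568969e+02],
       [ 6.44639480e-01,  5.50769416e-01,  5.30182035e-01,
        -1.35271848e+03],
       [ 0.00000000e+00,  0.00000000e+00,  0.00000000e+00,
         1.00000000e+00]])}
```

View pics/top0.png

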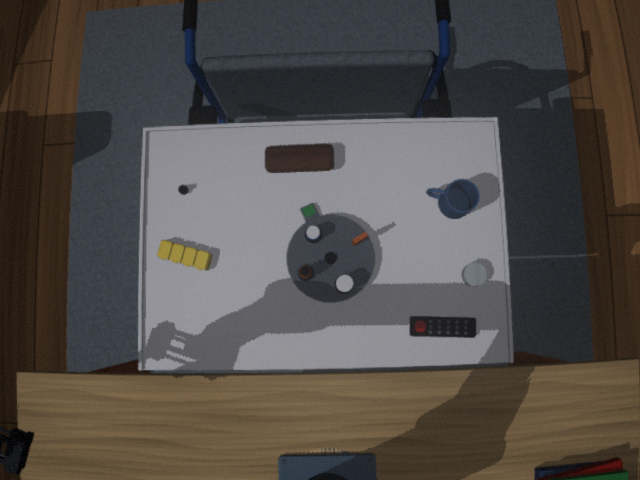

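View pics/scene0.png

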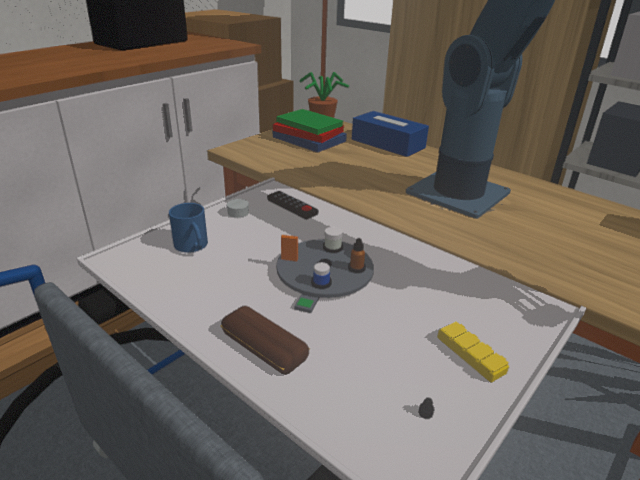

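The top view shows the turntable centred near (331,257), the dropper at (306,272), the fin at (360,239), the blue jar at (313,232), the white jar at (345,284) and the mark at (309,212). I'll enlarge it.

```bash
python3 - <<'E'
from h import *
p=cv2.imread("pics/top0.png");c=p[195:315,270:430]
c=cv2.resize(c,None,fx=5,fy=5,interpolation=cv2.INTER_CUBIC);c=cv2.convertScaleAbs(c,alpha=1.6)
cv2.imwrite("pics/top0c.png",c)
E
```

```text
(no output)
```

View pics/top0c.png

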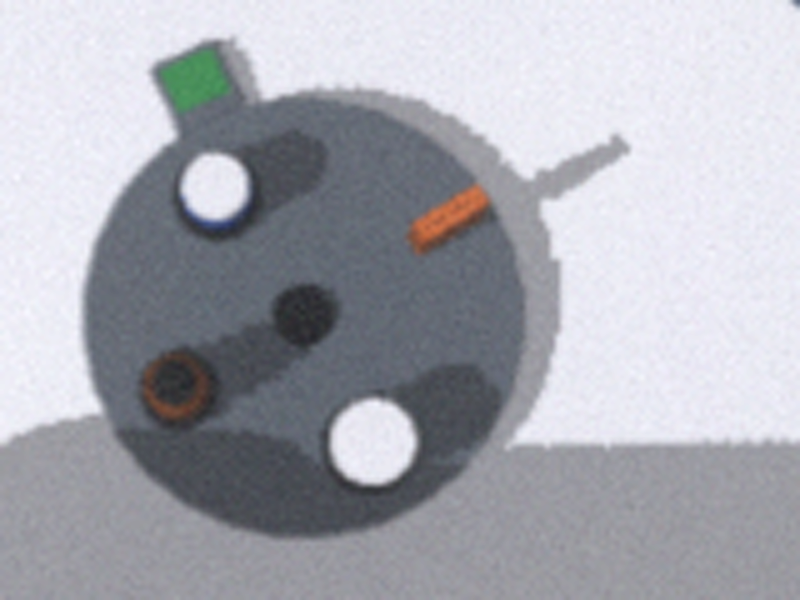

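In the enlarged crop, the disc centre is at about (305,315), the mark at (195,77), the fin top at (450,216), the teat at (177,380), the white jar top at (373,441) and the blue jar top at (215,187).

```bash
python3 - <<'E'
from h import *
cal=arm.get_calibration("top")
P={}
for n,u,v,z in [("c",305,315,21),("mark",195,77,11),("fin",450,216,76),("cap",177,380,91),("white",373,441,63),("blue",215,187,59)]:
    P[n]=px2w(cal,270+(u+.5)/5-.5,195+(v+.5)/5-.5,z)
for n in P:
    d=(P[n]-P["c"])[:2]; print(n,P[n].round(1),np.hypot(*d).round(1),np.degrees(np.arctan2(d[1],d[0])).round(1))
from scipy.spatial.transform import Rotation as R
print(R.from_rotvec(arm.sense()["ee_rot"]).as_matrix().round(3))
E
```

```text
c [550.3 -19.8  21. ] 0.0 0.0
mark [662.2  28.1  11. ] 121.7 23.2
fin [586.4 -83.3  76. ] 73.1 -60.4
cap [517.4  34.9  91. ] 63.8 121.0
white [491.1 -47.8  63. ] 65.6 -154.7
blue [604.   18.3  59. ] 65.8 35.3
[[-0.947  0.322 -0.   ]
 [ 0.322  0.947 -0.001]
 [-0.    -0.001 -1.   ]]
```

```bash
cat >> h.py <<'E'
from numpy import radians as rad, cos, sin
C=np.array([549.8,-19.9])
def rel(a,b):
    """a,b: (x,y,z mm,phi deg: world angle of tool y, tool down) -> offset m (tool axes of a), rot z"""
    d=np.subtract(b,a);p=rad(a[3])
    o=[-d[0]*sin(p)+d[1]*cos(p), d[0]*cos(p)+d[1]*sin(p), -d[2]]
    return np.round(np.array(o)/1e3,4).tolist(), round(float(-rad(d[3])),4)
def now():
    from scipy.spatial.transform import Rotation as R
    s=arm.sense();y=R.from_rotvec(s["ee_rot"]).as_matrix()[:,1]
    return (*s["ee_pos"],float(np.degrees(np.arctan2(y[1],y[0]))))
def finpose(th,perp,z,r=75):
    t=rad(th);xy=C+r*np.array([cos(t),sin(t)])+perp*np.array([-sin(t),cos(t)])
    return (*xy,z,th+90)
E
python3 - <<'E'
from h import *
print(now(),finpose(-60.2,40,160))
print(rel((209.27,615.38,257.42,71.2),finpose(-60.2,40,160)))
E
```

```text
(np.float64(209.14074050995552), np.float64(614.9054709767079), np.float64(256.65431836743824), 71.22143969398508) (np.float64(621.7836652118237), np.float64(-65.10345056156743), 160, 29.799999999999997)
([-0.6098, -0.5112, 0.0974], 0.7226)
```

Call:
{"name": "carry_out", "arguments": {
  "rot": [
    [0, 0, 0.722],
    [0, 0, 0.722],
    [0, 0, 0.722],
    [0, 0, 0.722],
    [0, 0, 0.722],
    [0, 0, 0.722],
    [0, 0, 0.722],
    [0, 0, 0.722],
    [0, 0, 0.722],
    [0, 0, 0.722],
    [0, 0, 0.722],
    [0, 0, 0.722]
  ],
  "offset": [
    [-0.305, -0.255, 0.05],
    [-0.305, -0.255, 0.05],
    [-0.305, -0.255, 0.05],
    [-0.305, -0.255, 0.05],
    [-0.305, -0.255, 0.05],
    [-0.305, -0.255, 0.05],
    [-0.305, -0.255, 0.05],
    [-0.305, -0.255, 0.05],
    [-0.305, -0.255, 0.05],
    [-0.305, -0.255, 0.05],
    [-0.305, -0.255, 0.05],
    [-0.305, -0.255, 0.05]
  ],
  "claw": [-1, -1, -1, -1, -1, -1, -1, -1, -1, -1, -1, -1]
}}

```text
t: 1.1
ee_pos: [416.4, 274.3, 207.2]
ee_rot: [-1.579, -2.716, 0.001]
contact_force: [-1.4, 1.0, -0.8]
width: 9.9
gripper_force: 0.0
```

```bash
python3 - <<'E'
from h import *
n=now();print(n,arm.sense()["t"],arm.sense()["width"])
print(rel(n,finpose(-60.2,40,160)))
E
```

```text
(np.float64(416.41481064495997), np.float64(274.33951573563513), np.float64(207.17252876061974), 29.650308910814587) 1.1 9.913836905800027
([-0.3966, 0.0106, 0.0472], -0.0026)
```

Call:
{"name": "carry_out", "arguments": {
  "rot": [
    [0, 0, 0],
    [0, 0, 0],
    [0, 0, 0],
    [0, 0, 0],
    [0, 0, 0],
    [0, 0, 0],
    [0, 0, 0],
    [0, 0, 0],
    [0, 0, 0],
    [0, 0, 0],
    [0, 0, 0],
    [0, 0, 0]
  ],
  "offset": [
    [-0.397, 0.011, 0.047],
    [-0.397, 0.011, 0.047],
    [-0.397, 0.011, 0.047],
    [-0.397, 0.011, 0.047],
    [-0.397, 0.011, 0.047],
    [-0.397, 0.011, 0.047],
    [-0.397, 0.011, 0.047],
    [-0.397, 0.011, 0.047],
    [-0.397, 0.011, 0.047],
    [-0.397, 0.011, 0.047],
    [-0.397, 0.011, 0.047],
    [-0.397, 0.011, 0.047]
  ],
  "claw": [-1, -1, -1, -1, -1, -1, -1, -1, -1, -1, -1, -1]
}}

```text
t: 2.1
ee_pos: [623.5, -62.4, 159.9]
ee_rot: [-1.574, -2.718, -0.0]
contact_force: [0.3, 0.2, -0.1]
width: 0.4
gripper_force: 0.0
```

```bash
python3 - <<'E'
from h import *
n=now();print(n,arm.sense()["width"])
print(rel(n,finpose(-60.2,40,70)))
p,d=arm.read_camera("wrist");cv2.imwrite("pics/w1.png",p[:,:,::-1])
E
```

```text
(np.float64(623.4824718947542), np.float64(-62.44802510553094), np.float64(159.8592810770915), 29.833643829860435) 0.3596138574851957
([-0.0015, -0.0028, 0.0899], 0.0006)
```

View pics/w1.png

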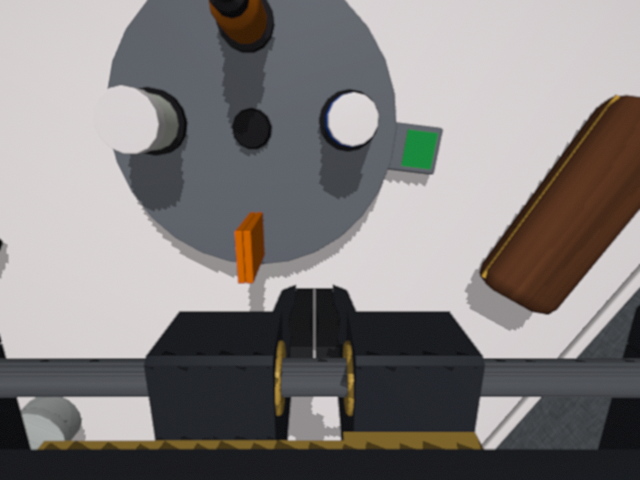

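The wrist view shows the closed fingers right of the fin on its counterclockwise side. The fin is at about (248,245), the blue jar at (352,118) and the mark at (420,149). The way down is clear.

Call:
{"name": "carry_out", "arguments": {
  "rot": [
    [0, 0, 0],
    [0, 0, 0],
    [0, 0, 0],
    [0, 0, 0],
    [0, 0, 0]
  ],
  "offset": [
    [-0.001, -0.002, 0.03],
    [-0.001, -0.003, 0.06],
    [-0.001, -0.003, 0.09],
    [-0.001, -0.003, 0.09],
    [-0.001, -0.003, 0.09]
  ],
  "claw": [-1, -1, -1, -1, -1]
}}

```text
t: 2.57
ee_pos: [619.8, -62.6, 69.7]
ee_rot: [-1.568, -2.718, 0.001]
contact_force: [-0.2, 0.4, 1.4]
width: 0.5
gripper_force: 0.0
```

```bash
python3 - <<'E'
from h import *
n=now();print(n,arm.sense()["contact_force"])
ths=[-60.2]*3+list(-60.2-np.arange(1,10)*4.5)
ps=[33,28,24]+[23]*9
for t,p in zip(ths,ps):print(rel(n,finpose(t,p,70)))
E
```

```text
(np.float64(619.7750388881814), np.float64(-62.580620616917756), np.float64(69.68849585760873), 30.028248796951246) [-0.16282464  0.37298953  1.36900015]
([-0.0032, -0.0065, -0.0003], 0.004)
([-0.0031, -0.0115, -0.0003], 0.004)
([-0.0031, -0.0155, -0.0003], 0.004)
([-0.0047, -0.0225, -0.0003], 0.0825)
([-0.0057, -0.0285, -0.0003], 0.1611)
([-0.0063, -0.0347, -0.0003], 0.2396)
([-0.0065, -0.0408, -0.0003], 0.3181)
([-0.0061, -0.047, -0.0003], 0.3967)
([-0.0052, -0.0531, -0.0003], 0.4752)
([-0.0039, -0.0591, -0.0003], 0.5538)
([-0.0021, -0.065, -0.0003], 0.6323)
([0.0001, -0.0707, -0.0003], 0.7108)
```

Call:
{"name": "carry_out", "arguments": {
  "rot": [
    [0, 0, 0.004],
    [0, 0, 0.004],
    [0, 0, 0.004],
    [0, 0, 0.0825],
    [0, 0, 0.161],
    [0, 0, 0.24],
    [0, 0, 0.318],
    [0, 0, 0.397],
    [0, 0, 0.475],
    [0, 0, 0.554],
    [0, 0, 0.632],
    [0, 0, 0.711]
  ],
  "offset": [
    [-0.003, -0.0065, 0],
    [-0.003, -0.0115, 0],
    [-0.003, -0.0155, 0],
    [-0.0047, -0.0225, 0],
    [-0.0057, -0.0285, 0],
    [-0.0063, -0.0347, 0],
    [-0.0065, -0.041, 0],
    [-0.006, -0.047, 0],
    [-0.005, -0.053, 0],
    [-0.004, -0.059, 0],
    [-0.002, -0.065, 0],
    [0, -0.071, 0]
  ],
  "claw": [-1, -1, -1, -1, -1, -1, -1, -1, -1, -1, -1, -1]
}}

```text
t: 3.57
ee_pos: [560.2, -101.6, 72.1]
ee_rot: [2.425, 1.993, 0.004]
contact_force: [1.9, 0.1, 0.5]
width: 0.3
gripper_force: 0.6
```

```bash
python3 - <<'E'
from h import *
n=now();print(n,finpose(-100.7,23,70),arm.sense()["contact_force"])
for t in -100.7-np.arange(1,12)*4.5:print(rel(n,finpose(t,23,70)))
p,d=arm.read_camera("top");cv2.imwrite("pics/top2.png",p[:,:,::-1])
c=cv2.convertScaleAbs(cv2.resize(p[195:315,270:430,::-1],None,fx=5,fy=5,interpolation=cv2.INTER_CUBIC),alpha=1.6);cv2.imwrite("pics/top2c.png",c)
E
```

```text
(np.float64(560.220569080394), np.float64(-101.63225086458463), np.float64(72.08505358682233), -11.151053959475995) (np.float64(558.4750981665848), np.float64(-97.86629189463943), 70, -10.700000000000003) [1.9301895  0.08177023 0.51980856]
([0.0017, -0.0084, 0.0021], 0.0707)
([0.0006, -0.0144, 0.0021], 0.1492)
([-0.0001, -0.0206, 0.0021], 0.2277)
([-0.0003, -0.0267, 0.0021], 0.3063)
([0.0, -0.0329, 0.0021], 0.3848)
([0.0008, -0.039, 0.0021], 0.4634)
([0.0021, -0.045, 0.0021], 0.5419)
([0.0038, -0.0509, 0.0021], 0.6204)
([0.006, -0.0567, 0.0021], 0.699)
([0.0086, -0.0623, 0.0021], 0.7775)
([0.0116, -0.0676, 0.0021], 0.8561)
```

View pics/top2c.png

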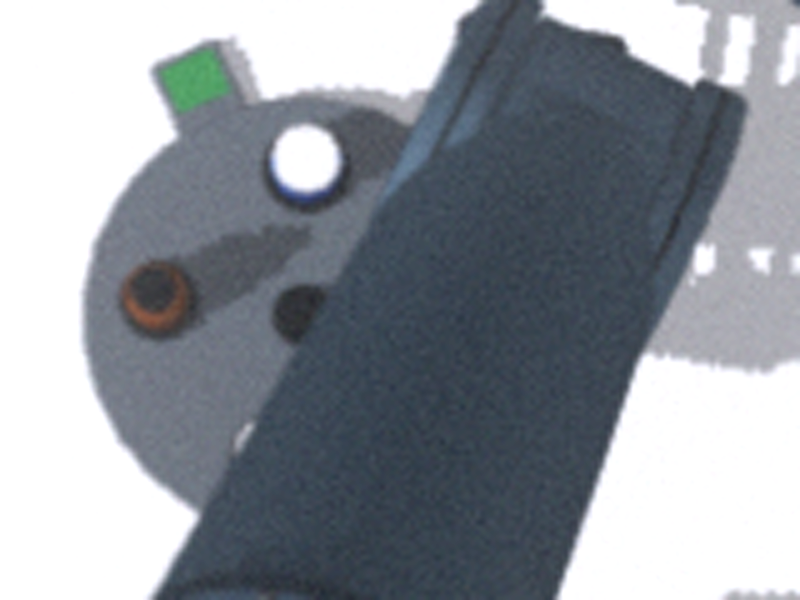

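The turntable follows: the bottle's teat is now at crop (157,287) and nothing is disturbed. Continuing to about 10° short.

Call:
{"name": "carry_out", "arguments": {
  "rot": [
    [0, 0, 0.07],
    [0, 0, 0.149],
    [0, 0, 0.228],
    [0, 0, 0.306],
    [0, 0, 0.385],
    [0, 0, 0.463],
    [0, 0, 0.542],
    [0, 0, 0.62],
    [0, 0, 0.699],
    [0, 0, 0.777],
    [0, 0, 0.777]
  ],
  "offset": [
    [0.0017, -0.0084, 0.002],
    [0.0006, -0.0144, 0.002],
    [0, -0.0206, 0.002],
    [0, -0.0267, 0.002],
    [0, -0.033, 0.002],
    [0.001, -0.039, 0.002],
    [0.002, -0.045, 0.002],
    [0.004, -0.051, 0.002],
    [0.006, -0.0567, 0.002],
    [0.0086, -0.0623, 0.002],
    [0.0086, -0.0623, 0.002]
  ],
  "claw": [-1, -1, -1, -1, -1, -1, -1, -1, -1, -1, -1]
}}

```text
t: 4.53
ee_pos: [499.4, -79.9, 69.0]
ee_rot: [-2.999, -0.933, -0.001]
contact_force: [0.5, -0.0, -0.3]
width: 0.5
gripper_force: 0.0
```

```bash
python3 - <<'E'
from h import *
p,d=arm.read_camera("top")
n=now();print(n,finpose(-145.7,23,70),arm.sense()["contact_force"])
c=cv2.convertScaleAbs(cv2.resize(p[195:315,270:430,::-1],None,fx=5,fy=5,interpolation=cv2.INTER_CUBIC),alpha=1.6);cv2.imwrite("pics/top3c.png",c)
E
```

```text
(np.float64(499.91159472754197), np.float64(-80.13541910556334), np.float64(69.03478943876776), -55.22666114454177) (np.float64(500.8037270383818), np.float64(-81.16471444372044), 70, -55.69999999999999) [0.3393706  0.16653384 0.59439937]
```

View pics/top3c.png

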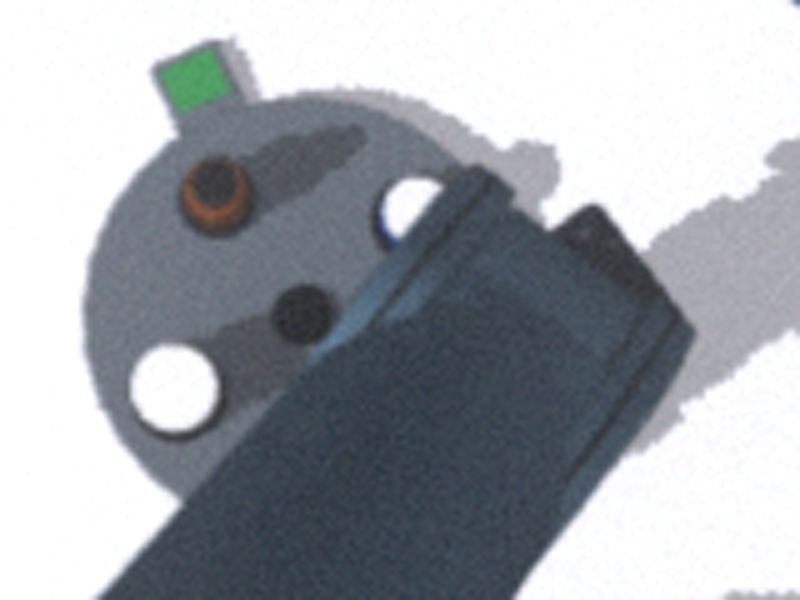

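The bottle's teat is at (214,184), the white jar at (175,388) and the mark at (195,77), so it is roughly 9° short.

```bash
cat > ang.py <<'E'
from h import *
def ang(pts,C=C):
    cal=arm.get_calibration("top")
    for n,u,v,z in pts:
        P=px2w(cal,270+(u+.5)/5-.5,195+(v+.5)/5-.5,z);d=P[:2]-C
        print(n,P.round(1),np.hypot(*d).round(1),np.degrees(np.arctan2(d[1],d[0])).round(2))
E
python3 - <<'E'
from ang import *
p=cv2.imread("pics/top0.png").astype(int)
m=(p[:,:,1]>p[:,:,2]+25)&(p[:,:,1]>p[:,:,0]+15);m[:195]=0;m[235:]=0;m[:,:280]=0;m[:,330:]=0
v,u=np.nonzero(m);print(len(u),(u.mean()-270+.5)*5-.5,(v.mean()-195+.5)*5-.5)
ang([("cap",214,184,91),("white",175,388,63),("mark",(u.mean()-270+.5)*5-.5,(v.mean()-195+.5)*5-.5,11)])
n=now()
for t in -145.7-np.arange(1,4)*3:print(t,rel(n,finpose(t,23,70)))
E
```

```text
102 194.89215686274503 79.69607843137251
cap [600.7  17.6  91. ] 63.2 36.38
white [515.9  37.2  63. ] 66.4 120.65
mark [661.   28.2  11. ] 121.1 23.38
-148.7 ([-0.0009, -0.0026, -0.001], 0.0606)
-151.7 ([-0.0018, -0.0066, -0.001], 0.113)
-154.7 ([-0.0024, -0.0107, -0.001], 0.1653)
```

Call:
{"name": "carry_out", "arguments": {
  "rot": [
    [0, 0, 0.06],
    [0, 0, 0.113],
    [0, 0, 0.165],
    [0, 0, 0.165],
    [0, 0, 0.165],
    [0, 0, 0.165],
    [0, 0, 0.165]
  ],
  "offset": [
    [-0.001, -0.0026, -0.001],
    [-0.0018, -0.0066, -0.001],
    [-0.0024, -0.0107, -0.001],
    [-0.0024, -0.0107, -0.001],
    [-0.0024, -0.0107, -0.001],
    [0, 0.008, -0.001],
    [0, 0.015, -0.06]
  ],
  "claw": [-1, -1, -1, -1, -1, -1, -1]
}}

```text
t: 5.17
ee_pos: [504.6, -92.0, 106.1]
ee_rot: [-3.064, -0.689, 0.016]
contact_force: [0.7, 1.1, 1.2]
width: 0.1
gripper_force: 0.0
```

Call:
{"name": "carry_out", "arguments": {
  "rot": [
    [0, 0, 0],
    [0, 0, 0],
    [0, 0, 0],
    [0, 0, 0],
    [0, 0, 0],
    [0, 0, 0],
    [0, 0, 0]
  ],
  "offset": [
    [0, 0, -0.04],
    [0, 0, -0.08],
    [0, 0, -0.12],
    [0, 0, -0.15],
    [0, 0, -0.15],
    [0, 0, -0.15],
    [0, 0, -0.15]
  ],
  "claw": [-1, -1, -1, -1, -1, -1, -1]
}}

```text
t: 5.75
ee_pos: [506.9, -91.0, 260.3]
ee_rot: [-3.065, -0.687, 0.001]
contact_force: [-0.8, 1.4, -0.7]
width: 0.4
gripper_force: 0.0
```

```bash
python3 - <<'E'
from h import *
n=now();print(n)
cal=arm.get_calibration("wrist");p,d=arm.read_camera("wrist");cv2.imwrite("pics/w4.png",p[:,:,::-1]);np.savez("w4.npz",d=d,**cal)
E
```

```text
(np.float64(506.8814220612948), np.float64(-90.96138040682166), np.float64(260.3026709472915), -64.7393264206265)
```

View pics/w4.png

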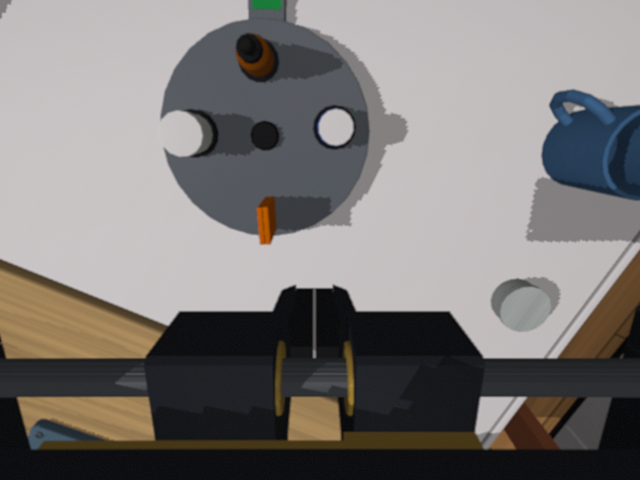

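The wrist view shows the fin at (266,220), the teat at (249,47) and the mark clipped at (267,4). I'll shift the camera towards the mark for a clean measurement.

Call:
{"name": "carry_out", "arguments": {
  "rot": [
    [0, 0, 0],
    [0, 0, 0],
    [0, 0, 0],
    [0, 0, 0],
    [0, 0, 0],
    [0, 0, 0]
  ],
  "offset": [
    [0.025, 0, 0],
    [0.04, -0.02, 0],
    [0.04, -0.02, 0],
    [0.04, -0.02, 0],
    [0.04, -0.02, 0],
    [0.04, -0.02, 0]
  ],
  "claw": [-1, -1, -1, -1, -1, -1]
}}

```text
t: 6.3
ee_pos: [534.1, -57.2, 260.3]
ee_rot: [3.066, 0.682, -0.002]
contact_force: [-1.1, -0.7, 0.9]
width: 0.5
gripper_force: 0.0
```

```bash
python3 - <<'E'
from h import *
n=now();print(n)
cal=arm.get_calibration("wrist");p,d=arm.read_camera("wrist");cv2.imwrite("pics/w5.png",p[:,:,::-1]);np.savez("w5.npz",d=d,**cal)
c=cv2.resize(p[0:285,140:480,::-1],(760,637),interpolation=cv2.INTER_CUBIC)[:600];cv2.imwrite("pics/w5c.png",c)
print(760/340,637/285)
E
```

```text
(np.float64(534.0724437029534), np.float64(-57.20785395568087), np.float64(260.2756874688673), -64.93386097679797)
2.235294117647059 2.2350877192982455
```

View pics/w5c.png

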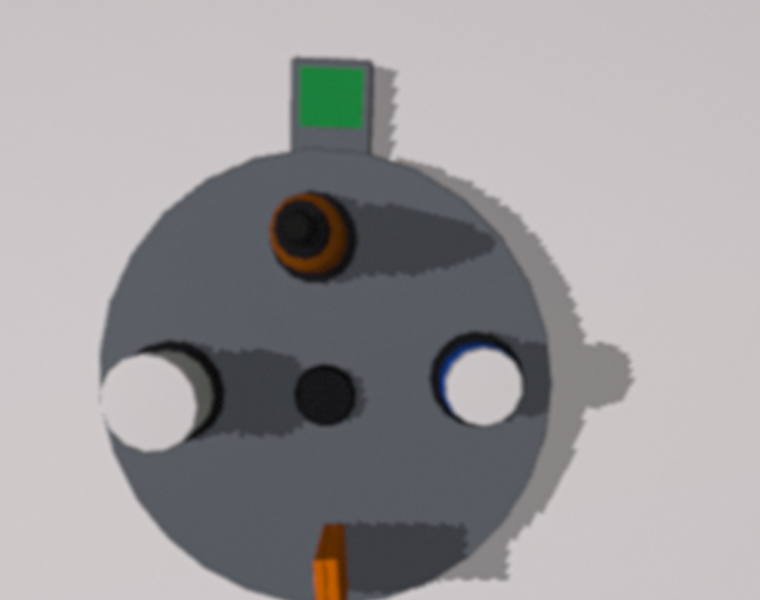

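In the crop, the mark is at (332,97), the teat at (299,224), the white jar top at (149,402), the blue lid at (484,387), the cup centre at (313,237), and the disc edges are at columns 100 and 551.

```bash
cat > m5.py <<'E'
from h import *
from scipy.optimize import least_squares
def run(f,pts,ox=140,oy=0,k=2.235):
    cal=np.load(f);Q={n:px2w(cal,ox+(u+.5)/k-.5,oy+(v+.5)/k-.5,z)[:2] for n,u,v,z in pts}
    M={"mark":(120,0,1),"cap":(65,0,0),"white":(66,1.5,0),"blue":(66,-1.5,0),"fin":(75,np.pi,0),"cup":(65,0,0)}
    def res(p):
        return np.concatenate([p[:2]+M[n][0]*np.array([cos(a),sin(a)])-Q[n] for n in Q for a in [p[2+M[n][2]]+M[n][1]]])
    s=least_squares(res,[*C,.5,.4])
    print("C",s.x[:2].round(1),"bottle",np.degrees(s.x[2]).round(2),"mark",np.degrees(s.x[3]).round(2))
    print(dict(zip(Q,res(s.x).reshape(-1,2).round(1).tolist())),{n:Q[n].round(1).tolist() for n in Q})
E
python3 - <<'E'
from m5 import *
run("w5.npz",[("mark",332,97,11),("cap",299,224,91),("white",149,402,63),("blue",484,387,59),("cup",313,237,28)])
E
```

```text
C [549.9 -18.7] bottle 27.47 mark 22.9
{'mark': [0.5, 0.2], 'cap': [-0.4, 0.3], 'white': [-0.5, 0.3], 'blue': [-0.0, -0.6], 'cup': [0.4, -0.3]} {'mark': [660.0, 27.8], 'cap': [607.9, 11.0], 'white': [524.2, 41.5], 'blue': [584.5, -74.4], 'cup': [607.2, 11.6]}
```

```bash
sed -i 's/^C=.*/C=np.array([549.9,-18.7])/' h.py; python3 - <<'E'
from h import *
n=now();print(rel(n,finpose(-155,38,160)),rel(n,finpose(-155,38,70)))
b=finpose(-155,38,70)
for t,p in [(-155,32),(-155,27),(-155,24),(-156,23),(-157.1,22)]:print(rel(b,finpose(t,p,70)))
E
```

```text
([-0.0445, 0.0097, 0.1005], 0.001) ([-0.0445, 0.0097, 0.1905], 0.001)
([0.0, -0.006, -0.0], -0.0)
([-0.0, -0.011, -0.0], -0.0)
([0.0, -0.014, -0.0], -0.0)
([-0.0004, -0.0163, -0.0], 0.0175)
([-0.0008, -0.0188, -0.0], 0.0367)
```

Call:
{"name": "carry_out", "arguments": {
  "rot": [
    [0, 0, 0],
    [0, 0, 0],
    [0, 0, 0],
    [0, 0, 0],
    [0, 0, 0],
    [0, 0, 0],
    [0, 0, 0],
    [0, 0, 0],
    [0, 0, 0],
    [0, 0, 0]
  ],
  "offset": [
    [-0.0255, 0.006, 0.03],
    [-0.0445, 0.01, 0.06],
    [-0.0445, 0.01, 0.09],
    [-0.0445, 0.01, 0.1],
    [-0.0445, 0.01, 0.125],
    [-0.0445, 0.01, 0.15],
    [-0.0445, 0.01, 0.175],
    [-0.0445, 0.01, 0.19],
    [-0.0445, 0.01, 0.19],
    [-0.0445, 0.01, 0.19]
  ],
  "claw": [-1, -1, -1, -1, -1, -1, -1, -1, -1, -1]
}}

```text
t: 7.18
ee_pos: [499.3, -84.3, 71.1]
ee_rot: [3.066, 0.683, -0.0]
contact_force: [-0.2, -0.2, 0.2]
width: 0.5
gripper_force: 0.0
```

```bash
python3 - <<'E'
from h import *
n=now();print(n,finpose(-155,38,70))
for t,p in [(-155,32),(-155,27),(-155,24),(-156,23),(-157.1,22)]:print(rel(n,finpose(t,p,70)))
E
```

```text
(np.float64(499.28079353336204), np.float64(-84.32087400568165), np.float64(71.13305395303937), -64.86829252112528) (np.float64(497.9864099183978), np.float64(-84.83606553794516), 70, -65)
([-0.0014, -0.0061, 0.0011], 0.0023)
([-0.0014, -0.0111, 0.0011], 0.0023)
([-0.0014, -0.0141, 0.0011], 0.0023)
([-0.0017, -0.0164, 0.0011], 0.0198)
([-0.0021, -0.0188, 0.0011], 0.039)
```

Push, back off, lift and return to the viewing pose.

Call:
{"name": "carry_out", "arguments": {
  "rot": [
    [0, 0, 0],
    [0, 0, 0],
    [0, 0, 0],
    [0, 0, 0.02],
    [0, 0, 0.039],
    [0, 0, 0.039],
    [0, 0, 0.039],
    [0, 0, 0.039],
    [0, 0, 0.039],
    [0, 0, 0.039]
  ],
  "offset": [
    [-0.001, -0.006, 0.001],
    [-0.001, -0.011, 0.001],
    [-0.001, -0.014, 0.001],
    [-0.0017, -0.0164, 0.001],
    [-0.002, -0.0188, 0.001],
    [-0.002, -0.0188, 0.001],
    [-0.002, -0.0188, 0.001],
    [-0.002, -0.0188, 0.001],
    [-0.002, -0.01, 0.001],
    [-0.002, 0, 0.001]
  ],
  "claw": [-1, -1, -1, -1, -1, -1, -1, -1, -1, -1]
}}

```text
t: 8.02
ee_pos: [497.2, -85.1, 69.7]
ee_rot: [-3.078, -0.625, 0.001]
contact_force: [1.2, 0.2, 0.4]
width: 0.5
gripper_force: 0.0
```

Call:
{"name": "carry_out", "arguments": {
  "rot": [
    [0, 0, 0],
    [0, 0, 0],
    [0, 0, 0],
    [0, 0, 0],
    [0, 0, 0],
    [0, 0, 0],
    [0, 0, 0],
    [0, 0, 0],
    [0, 0, 0],
    [0, 0, 0],
    [0, 0, 0]
  ],
  "offset": [
    [0, 0, -0.03],
    [0, 0, -0.06],
    [0, 0, -0.09],
    [0.01, 0, -0.12],
    [0.025, 0, -0.15],
    [0.04, -0.01, -0.18],
    [0.045, -0.01, -0.19],
    [0.045, -0.01, -0.19],
    [0.045, -0.01, -0.19],
    [0.045, -0.01, -0.19],
    [0.045, -0.01, -0.19]
  ],
  "claw": [-1, -1, -1, -1, -1, -1, -1, -1, -1, -1, -1]
}}

```text
t: 8.93
ee_pos: [533.1, -59.0, 258.3]
ee_rot: [-3.079, -0.621, 0.005]
contact_force: [-0.4, 0.6, -1.2]
width: 0.6
gripper_force: 0.0
```

```bash
python3 - <<'E'
from h import *
n=now();print(n)
cal=arm.get_calibration("wrist");p,d=arm.read_camera("wrist");cv2.imwrite("pics/w6.png",p[:,:,::-1]);np.savez("w6.npz",d=d,**cal)
c=cv2.resize(p[0:285,140:480,::-1],(760,637),interpolation=cv2.INTER_CUBIC)[:600];cv2.imwrite("pics/w6c.png",c)
E
```

```text
(np.float64(533.1445595599536), np.float64(-59.047583801972166), np.float64(258.26288988420555), -67.18869985575117)
```

View pics/w6c.png

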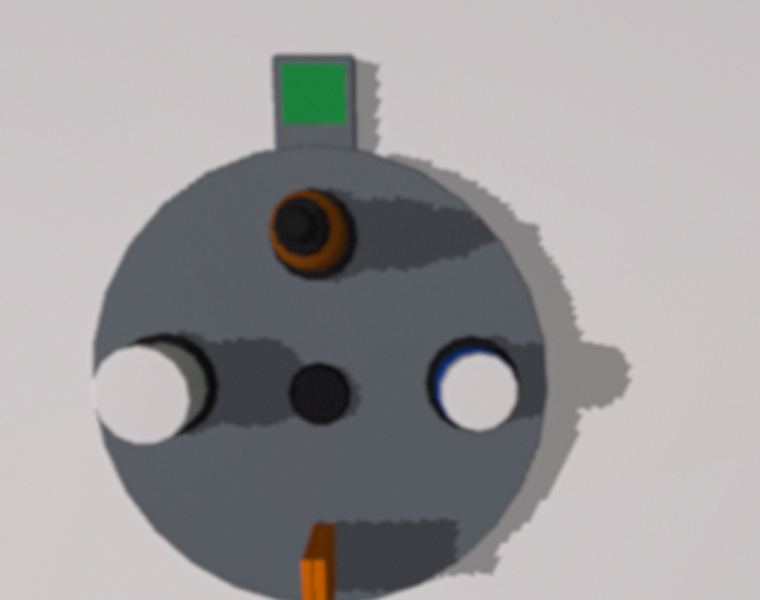

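In the crop, the mark is at (314,93), the teat at (299,222), the white jar top at (142,395), the blue lid at (480,391) and the cup centre at (313,234).

```bash
python3 - <<'E'
from m5 import *
run("w6.npz",[("mark",314,93,11),("cap",299,222,91),("white",142,395,63),("blue",480,391,59),("cup",313,234,28)])
E
```

```text
C [550.1 -19. ] bottle 23.34 mark 23.16
{'mark': [0.4, 0.2], 'cap': [-0.1, 0.5], 'white': [-0.5, 0.3], 'blue': [-0.1, -0.6], 'cup': [0.3, -0.4]} {'mark': [660.0, 28.0], 'cap': [609.9, 6.2], 'white': [528.8, 43.0], 'blue': [580.6, -77.0], 'cup': [609.5, 7.1]}
```

```bash
python3 - <<'E'
from h import *
n=now();print(rel(n,(609.9,6.4,170,n[3])))
E
```

```text
([0.0959, -0.0305, 0.0885], -0.0)
```

Call:
{"name": "carry_out", "arguments": {
  "rot": [
    [0, 0, 0],
    [0, 0, 0],
    [0, 0, 0],
    [0, 0, 0],
    [0, 0, 0],
    [0, 0, 0],
    [0, 0, 0],
    [0, 0, 0],
    [0, 0, 0]
  ],
  "offset": [
    [0.03, -0.01, 0.02],
    [0.06, -0.02, 0.04],
    [0.09, -0.03, 0.055],
    [0.096, -0.03, 0.07],
    [0.096, -0.0305, 0.088],
    [0.096, -0.0305, 0.088],
    [0.096, -0.0305, 0.088],
    [0.096, -0.0305, 0.088],
    [0.096, -0.0305, 0.088]
  ],
  "claw": [-1, -1, -1, -1, -1, -1, -1, -1, -1]
}}

```text
t: 9.73
ee_pos: [611.5, 6.6, 172.9]
ee_rot: [3.079, 0.622, 0.002]
contact_force: [0.8, 0.7, -0.2]
width: 0.6
gripper_force: 0.0
```

```bash
python3 - <<'E'
from h import *
n=now();print(n,rel(n,(609.9,6.4,117,n[3])))
E
```

```text
(np.float64(611.4636280419871), np.float64(6.5508524428599815), np.float64(172.93930158427582), -67.15284056183326) ([-0.0015, -0.0005, 0.0559], -0.0)
```

Call:
{"name": "carry_out", "arguments": {
  "rot": [
    [0, 0, 0],
    [0, 0, 0],
    [0, 0, 0],
    [0, 0, 0],
    [0, 0, 0],
    [0, 0, 0]
  ],
  "offset": [
    [-0.0015, 0, 0.02],
    [-0.0015, 0, 0.04],
    [-0.0015, -0.0005, 0.05],
    [-0.0015, -0.0005, 0.05],
    [-0.0015, -0.0005, 0.05],
    [-0.0015, -0.0005, 0.05]
  ],
  "claw": [-1, -1, -1, -1, -1, -1]
}}

```text
t: 10.23
ee_pos: [610.4, 6.9, 123.1]
ee_rot: [3.079, 0.623, 0.003]
contact_force: [0.3, -0.5, 0.7]
width: 0.4
gripper_force: 0.0
```

```bash
python3 - <<'E'
from h import *
n=now();print(n,rel(n,(609.9,6.4,117,n[3])))
p,d=arm.read_camera("scene");q=arm.read_camera("wrist")[0]
a=cv2.resize(p[190:290,300:420,::-1],(720,600),interpolation=cv2.INTER_CUBIC)[:,100:500]
b=cv2.resize(q[190:390,250:380,::-1],(390,600),interpolation=cv2.INTER_CUBIC)
cv2.imwrite("pics/f7.png",np.hstack([a,b]))
E
```

```text
(np.float64(610.3913033787128), np.float64(6.88064095901212), np.float64(123.08386005736149), -67.1053664718831) ([-0.0006, 0.0003, 0.0061], -0.0)
```

View pics/f7.png

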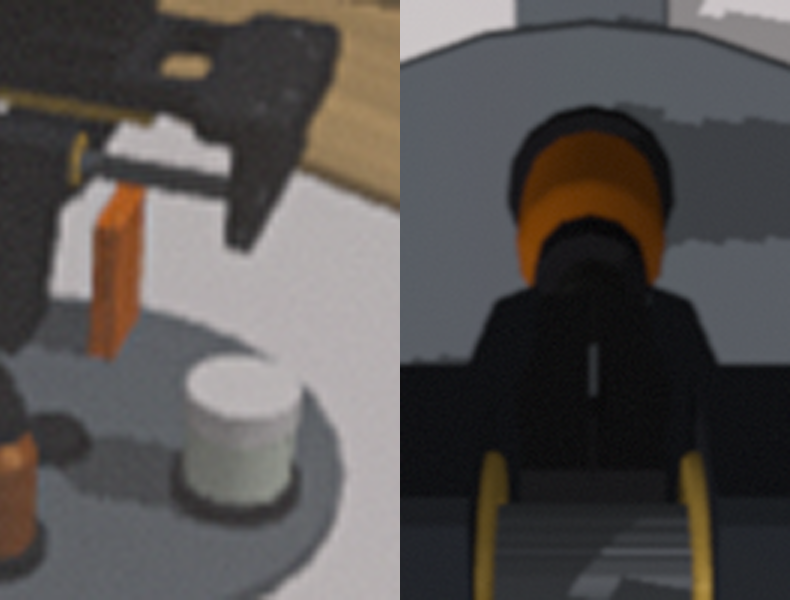

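The wrist crop shows the finger seam (column 594) lined up with the cap (591). The scene crop just misses the cap itself. I'll go down 6 mm and hold.

Call:
{"name": "carry_out", "arguments": {
  "rot": [
    [0, 0, 0],
    [0, 0, 0],
    [0, 0, 0],
    [0, 0, 0],
    [0, 0, 0],
    [0, 0, 0]
  ],
  "offset": [
    [-0.0005, 0, 0.003],
    [-0.0005, 0, 0.006],
    [-0.0005, 0, 0.006],
    [-0.0005, 0, 0.006],
    [-0.0005, 0, 0.006],
    [-0.0005, 0, 0.006]
  ],
  "claw": [-1, -1, -1, -1, -1, -1]
}}

```text
t: 10.83
ee_pos: [609.2, 7.0, 115.9]
ee_rot: [3.079, 0.624, 0.0]
contact_force: [-0.5, -0.6, -0.6]
width: 0.3
gripper_force: 0.0
```

```bash
python3 - <<'E'
from h import *
n=now();print(n)
p,d=arm.read_camera("scene")
cv2.imwrite("pics/f8.png",cv2.resize(p[200:300,300:420,::-1],(720,600),interpolation=cv2.INTER_CUBIC))
E
```

```text
(np.float64(609.1805525987897), np.float64(6.961246566726341), np.float64(115.85949155782626), -67.09260060810173)
```

View pics/f8.png

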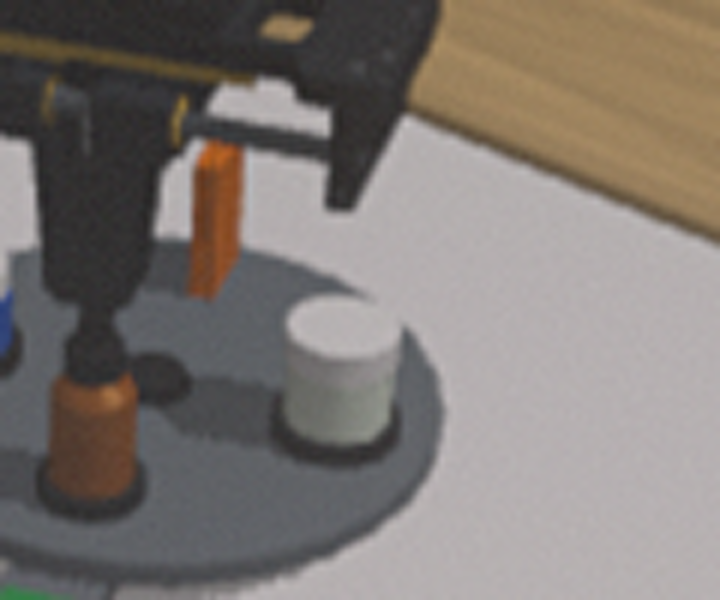

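The fingertips are centred over the teat at (97,305) and there is no contact force. Hold.

Call:
{"name": "carry_out", "arguments": {
  "rot": [
    [0, 0, 0],
    [0, 0, 0],
    [0, 0, 0],
    [0, 0, 0],
    [0, 0, 0],
    [0, 0, 0],
    [0, 0, 0],
    [0, 0, 0],
    [0, 0, 0],
    [0, 0, 0],
    [0, 0, 0],
    [0, 0, 0]
  ],
  "offset": [
    [0, 0, 0],
    [0, 0, 0],
    [0, 0, 0],
    [0, 0, 0],
    [0, 0, 0],
    [0, 0, 0],
    [0, 0, 0],
    [0, 0, 0],
    [0, 0, 0],
    [0, 0, 0],
    [0, 0, 0],
    [0, 0, 0]
  ],
  "claw": [-1, -1, -1, -1, -1, -1, -1, -1, -1, -1, -1, -1]
}}

```text
t: 11.88
ee_pos: [609.1, 7.0, 115.8]
ee_rot: [3.079, 0.624, 0.0]
contact_force: [1.0, 0.0, -0.1]
width: 0.7
gripper_force: 0.0
```

Call:
{"name": "carry_out", "arguments": {
  "rot": [
    [0, 0, 0],
    [0, 0, 0],
    [0, 0, 0],
    [0, 0, 0],
    [0, 0, 0],
    [0, 0, 0],
    [0, 0, 0],
    [0, 0, 0],
    [0, 0, 0],
    [0, 0, 0],
    [0, 0, 0],
    [0, 0, 0]
  ],
  "offset": [
    [0, 0, 0],
    [0, 0, 0],
    [0, 0, 0],
    [0, 0, 0],
    [0, 0, 0],
    [0, 0, 0],
    [0, 0, 0],
    [0, 0, 0],
    [0, 0, 0],
    [0, 0, 0],
    [0, 0, 0],
    [0, 0, 0]
  ],
  "claw": [-1, -1, -1, -1, -1, -1, -1, -1, -1, -1, -1, -1]
}}

```text
t: 12.88
ee_pos: [609.1, 6.9, 115.8]
ee_rot: [3.079, 0.624, 0.0]
contact_force: [0.1, -0.5, -0.7]
width: 0.2
gripper_force: 0.0
```

Call:
{"name": "carry_out", "arguments": {
  "rot": [
    [0, 0, 0],
    [0, 0, 0],
    [0, 0, 0],
    [0, 0, 0],
    [0, 0, 0],
    [0, 0, 0],
    [0, 0, 0],
    [0, 0, 0],
    [0, 0, 0],
    [0, 0, 0],
    [0, 0, 0],
    [0, 0, 0]
  ],
  "offset": [
    [0, 0, 0],
    [0, 0, 0],
    [0, 0, 0],
    [0, 0, 0],
    [0, 0, 0],
    [0, 0, 0],
    [0, 0, 0],
    [0, 0, 0],
    [0, 0, 0],
    [0, 0, 0],
    [0, 0, 0],
    [0, 0, 0]
  ],
  "claw": [-1, -1, -1, -1, -1, -1, -1, -1, -1, -1, -1, -1]
}}

```text
t: 13.88
ee_pos: [609.1, 7.0, 115.8]
ee_rot: [-3.079, -0.624, -0.0]
contact_force: [0.4, -0.1, -0.6]
width: 0.3
gripper_force: 0.0
```

```bash
python3 - <<'E'
from h import *
print(now(),arm.sense()["contact_force"]);print(arm.hand_in())
E
```

```text
(np.float64(609.1339161941177), np.float64(6.973533527222845), np.float64(115.81518568725966), -67.09358043099971) [ 0.38042639 -0.14190984 -0.57940074]
the job is handed in; nothing more can be done
None
```

I handed the job in at about 14 s: the bottle stands about 0.2° from the green mark, and the closed fingertips held still for 3 s about 6 mm above its cap, within about 1 mm of centre, with no contact force (the gap is worked out from the arm's position readings, as no picture shows it).

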